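Pack the top cup of the nest into the divided carton

TASK

Three white stacking cups stand nested in one another on the round wooden board. Lift only the top one out of the nest and stand it upright in the empty cell of the low divided carton (the cell with just a cork pad on its floor), setting it down gently rather than dropping it, and let go. Leave the other two cups of the nest standing nested where they are.

Things in the scene. Friction and masses are not known exactly. Their poses are not given: they have to be found in the camera images.
- cup_top: Top cup of the nest of three: round white ceramic cup without handle, 130 to 250 g, 90 mm tall. Upper half (45 to 90 mm above its underside): straight band, 62 mm outside diameter, 3.5 mm wall, easily gripped across from above in any direction. Lower half: foot, 50 tapering to 42 mm. Origin: centre of underside; z up its axis; yaw meaningless. The same cup standing alone is not meant.
- cup_mid: Middle cup of the nest, same kind and size, origin 45 mm below that of the top cup. The top cup's foot sits loosely (2 mm play) 45 mm deep in it and comes out straight up; fingertips lower than 45 mm above the top cup's origin would grip this cup too. Leave it.
- cup_low: Bottom cup of the nest, same kind and size, origin 45 mm below that of the middle cup; stands on a fixed round wooden board, 250 mm wide and 8 mm thick, on the table. Leave it.
- pad: Fixed cork pad, 80 x 80 x 3 mm, mid-floor of the empty cell. Origin: centre of underside, 4 mm above the table; z up. The fixed cardboard carton is 98 (pad's x) x 286 (pad's y) x 50 mm high with three 90 x 90 mm cells along the pad's y, 94 mm apart; walls 4 mm, tops 50 mm above the table. The other cells hold a jar and an egg cup, 50 mm tall.
There are look-alikes about, which are no part of the job. Leave any blue or green look-alike of the cup_top alone.

How it is judged:
On the way:
1. the top cup is lifted clear of the nest while the two lower cups stay where they were (z of cup_top in the frame of cup_mid above 0.092 m and distance of each of cup_low, cup_mid from where it was at the start of the episode below 0.03 m and angle between each of cup_low, cup_mid's own z axis and vertical below 0.17 rad), for 0.1 s.
At the end, for the whole second after the job is handed in: The top cup stands upright (within 10 degrees) and at rest on the cork pad in the empty cell, its axis within 24 mm of the pad's centre, and the middle and bottom cups are still nested and upright (within 10 degrees), within 30 mm of where they began (horizontal distance between cup_top and pad below 0.024 m and z of cup_top in the frame of pad below 0.012 m and angle between each of cup_top, cup_low, cup_mid's own z axis and vertical below 0.17 rad and linear speed of cup_top below 0.02 m/s and angular speed of cup_top below 0.2 rad/s and distance of each of cup_low, cup_mid from where it was at the start of the episode below 0.03 m); the robot touches nothing.
It fails at once if the cup is dropped into the cell (it moves faster than 0.6 m/s within 60 mm of its place) (horizontal distance between cup_top and pad below 0.06 m and z of cup_top in the frame of pad below 0.06 m and linear speed of cup_top above 0.6 m/s).
It also fails if it takes over 38 s, if anything falls off the work surface, if the arm or the gripper's body presses on something with over 40 N, if the wrist force passes 120 N, or if a joint passes its speed limit or range.

ROBOT

A 6-joint arm with a two-finger parallel gripper is mounted at the origin on the work surface. World frame = base frame: x ahead of the robot, y to its left, z up, the work surface at z = 0. Lengths are in m, angles in rad, forces in N, time in s.
With the tool pointing down it reaches from about 0.275 to 0.75 m from the base axis. Payload 10.2 kg.
Tool frame: the origin (TCP) lies on the centre line of the jaws, within the pads' length; the fingertips stand 8 mm ahead of it and the grasp point (between the pads) lies 11 mm behind it; z points along the fingers, x is the direction in which the jaws open and shut, and the axes are right-handed (so a half turn about z gives the same grasp; the last joint's range is limited). The gripper opens to 88 mm and grips with 3 to 60 N. Pads are 18 mm wide; open, the fingers measure 123 mm over their backs; the gripper's body (75 mm by 187 mm) begins 45 mm behind the grasp point.
Start: joints at [-1.384, 0.313, 1.498, -0, 1.331, -0.223], TCP at [0.209, -0.482, 0.227] pointing down, gripper open.
Joint ranges: [-2.94, 2.94], [-0.97, 2.17], [0.19, 2.56], [-1.23, 4.37], [0.02, 3.11], [-2.88, 2.88]. Speed limits (rad/s): [2.39, 2.39, 3.01, 3.14, 3.14, 3.14].

INTERFACE

Orientations are given as a unit quaternion [w, x, y, z].
In Python, from cell import sense, get_image, camera_params, close_job gives the robot as it stands. The module is installed in compiled form; this text tells all that it offers.
- The arm moves only by the tool drive_tool, never from a script. Its argument "increments" is a list of rows, each a list of 7 numbers: the turn, a rotation vector about the world's x, y, z in rad, then the shift along the world's x, y, z in cm, then the gripper's target within -1 to 1 (fully open at 1, half-way at 0, shut at -1). In form: [[rx, ry, rz, dx, dy, dz, claw], ...]. A call has 1 to 12 rows; each row shifts and turns the commanded pose from where the row before left it; what a row does not reach is not made up. A row lasts 1/12 s, in which the tool goes at most 41.7 mm and 7.16 degrees, less where a joint would pass 70% of its speed; a pose out of reach is approached as far as the arm can. A call is refused whole if a number of a shift passes 4.17 or a number of a turn 0.125, either way. A call with a gripper value outside its range is refused whole. The fingers move at their own pace and stop on an object; "grip_force" is the grip in N (left out, the last holds). Time passes only in rows, so rows that do not move let the fingers close. It gives the time, the measured TCP pose, the force and the opening at its end, in the units of the state.
- sense(): the state, without advancing time (a new reading comes with each control period).
- get_image(name): name is "scene" or "side" or "wrist"; returns the picture (420x560x3 uint8, red, green, blue); there is no depth.
- camera_params(name): a dict with "fovy" (degrees; the focal length in pixels is half the picture's height over the tangent of half this angle, whatever the lens; pixels are square), "cx", "cy" (the principal point, pixels), "R" (3x3) and "t" (3): a world point X has camera coordinates R X + t; the wrist camera has in their place "tool_from_camera" (4x4, takes a point from camera to tool coordinates, whose origin is the TCP and whose axes are the tool frame's). Camera axes: x right, y down, z forward; pixel columns grow to the right and rows downward; lengths in m; the calibration is good to about 2 mm. A picture is of the moment at which its call begins: read the wrist's pose just before it. camera_params takes no time and is no camera call.
- close_job(): hands the job in, once; it reports no verdict.
The state is a dict: "t": time; "qpos": joint angles; "qd": joint speeds; "joint_efforts": joint torques, N m; "ee_pos": TCP position; "tool_rot": TCP orientation; "ft_force": force on the tool from outside, world axes, zero at the start; "torque": the same for the moment, N m; "grip_width": finger opening in m.
Only numpy, scipy, OpenCV 4.12 (cv2) and the standard library are available. Lean on these libraries where they do the work, as an engineer would, in place of code of your own. Each camera call takes 0.05 s, during which the arm holds its last target.

## Working session

There is one attempt and no reset: what is moved stays moved. The work goes in short steps, Python scripts to look and compute and a tool call to move; the robot and the scene stay as the last step left them, time stands still between calls to the robot, and variables do not carry over. Pictures are saved under pics/ and viewed, and the job is handed in when it is done.

Besides the shell and the picture viewer there is one more tool, called after ">>>" as name([rows], argument=value, ...), one row to a line, values as JSON. drive_tool: Moves the arm, as the interface text tells. Its arguments: {"type":"object","properties":{"increments":{"type":"array"},"grip_force":{"type":"number"}},"required":["increments"]}

```bash
mkdir -p pics; python3 - <<'E'
from cell import *
import cv2
print(sense())
for n in ("scene","side","wrist"):
    p=camera_params(n); print(n,p)
    cv2.imwrite(f"pics/{n}0.png",cv2.cvtColor(get_image(n),cv2.COLOR_RGB2BGR))
E
```

```text
{'t': 0.0, 'qpos': array([-1.38442492e+00,  3.13474190e-01,  1.49841788e+00, -1.63792904e-05,
        1.33101345e+00, -2.23418150e-01]), 'qd': array([-5.65252740e-04,  7.44333501e-04,  1.65590294e-03, -4.07224072e-04,
       -6.62377662e-05,  9.13943912e-04]), 'joint_efforts': array([ 7.95082792e-05, -4.02207899e+01, -2.52270198e+01,  6.94856280e-02,
        3.52872151e-02, -1.06716041e-04]), 'ee_pos': array([ 0.20909554, -0.48128166,  0.22615594]), 'tool_rot': array([-4.67167158e-04,  8.36187567e-01, -5.48443181e-01, -4.61219016e-04]), 'ft_force': array([-0.18940118,  0.22947504, -0.03306707]), 'torque': array([-0.01700895, -0.01908986, -0.01794679]), 'grip_width': 0.08813575326298254}
scene {'fovy': 43.47723404652532, 'cx': 277.6666650752198, 'cy': 207.35225615589832, 'R': array([[ 0.47049841,  0.88236719, -0.00770682],
       [ 0.65503817, -0.35510669, -0.66695144],
       [-0.59123281,  0.30875133, -0.74506133]]), 't': array([-0.16029671, -0.22339968,  1.712559  ])}
side {'fovy': 57.8715459386281, 'cx': 272.09508227298676, 'cy': 211.2220098227989, 'R': array([[-0.69996329, -0.7140717 ,  0.01236923],
       [-0.46781357,  0.44534653, -0.76342447],
       [ 0.53963122, -0.5401556 , -0.64577866]]), 't': array([0.26575698, 0.281876  , 0.72465954])}
wrist {'fovy': 59.89860196729714, 'cx': 280.94139401823503, 'cy': 205.1051231138368, 'tool_from_camera': array([[ 9.99999559e-01,  7.64879754e-04, -5.45438110e-04,
         4.60920478e-04],
       [-5.86361436e-04,  9.61805543e-01,  2.73732998e-01,
        -7.07874035e-02],
       [ 7.33978225e-04, -2.73732557e-01,  9.61805567e-01,
        -1.58761483e-01],
       [ 0.00000000e+00,  0.00000000e+00,  0.00000000e+00,
         1.00000000e+00]])}
```

View pics/scene0.png

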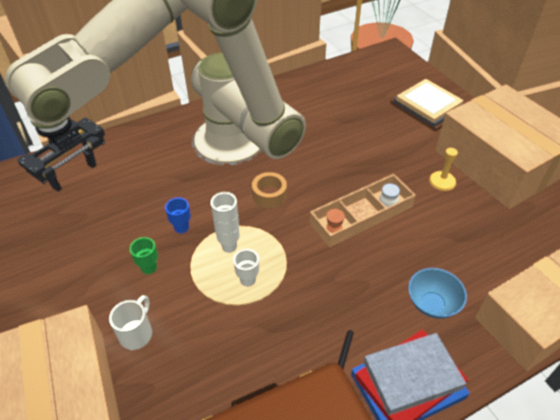

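View pics/side0.png

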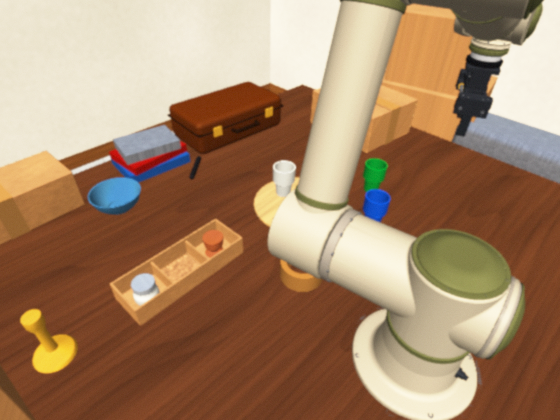

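View pics/wrist0.png

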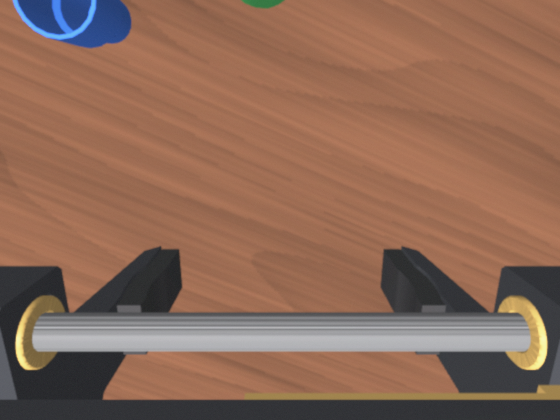

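The scene view shows the nest at about (227,222) with its top rim near (226,202), and the lone white cup at (246,265). The carton's empty cell is near (361,209), between the jar at (390,193) and the egg cup at (335,218). The side view shows the carton at (178,268), but the arm hides the nest. I'll enlarge the scene view to measure.

```bash
cat > h.py <<'E'
import numpy as np, cv2
from cell import *
def K(p): 
    f=210/np.tan(np.radians(p['fovy'])/2); return f,p['cx'],p['cy']
def ray(p,u,v,R=None,t=None):
    f,cx,cy=K(p); R=p['R'] if R is None else R; t=p['t'] if t is None else t
    return -R.T@t, R.T@np.array([(u-cx)/f,(v-cy)/f,1.])
def onz(p,u,v,z,R=None,t=None):
    c,d=ray(p,u,v,R,t); return c+d*(z-c[2])/d[2]
def proj(p,X,R=None,t=None):
    f,cx,cy=K(p); R=p['R'] if R is None else R; t=p['t'] if t is None else t
    c=R@np.asarray(X,float)+t; return np.array([f*c[0]/c[2]+cx,f*c[1]/c[2]+cy])
def wristRt(s):
    from scipy.spatial.transform import Rotation as Ro
    T=np.eye(4);q=s['tool_rot'];T[:3,:3]=Ro.from_quat([q[1],q[2],q[3],q[0]]).as_matrix();T[:3,3]=s['ee_pos']
    M=np.linalg.inv(T@camera_params('wrist')['tool_from_camera']); return M[:3,:3],M[:3,3]
E
python3 - <<'E'
from h import *
im=cv2.imread('pics/scene0.png')
a=cv2.resize(im[180:300,180:300],None,fx=5,fy=5,interpolation=cv2.INTER_CUBIC)
cv2.imwrite('pics/nestcrop.png',a)
b=cv2.resize(im[165:255,300:425],None,fx=6,fy=6,interpolation=cv2.INTER_CUBIC)
cv2.imwrite('pics/cartcrop.png',b)
s=cv2.imread('pics/side0.png')
cv2.imwrite('pics/cartside.png',cv2.resize(s[210:330,100:255],None,fx=5,fy=5,interpolation=cv2.INTER_CUBIC))
p=camera_params('scene')
print('nest',onz(p,226,202,.188)); print('cell', onz(p,361,209,.007)); print('board',onz(p,239,265,.008))
E
```

```text
nest [ 0.41540405 -0.17955187  0.188     ]
cell [0.4647967  0.20195152 0.007     ]
board [ 0.47670981 -0.18621782  0.008     ]
```

View pics/nestcrop.png

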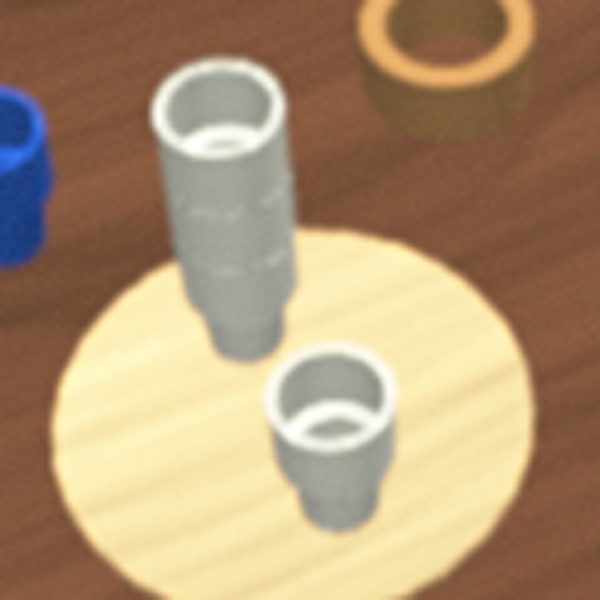

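View pics/cartcrop.png

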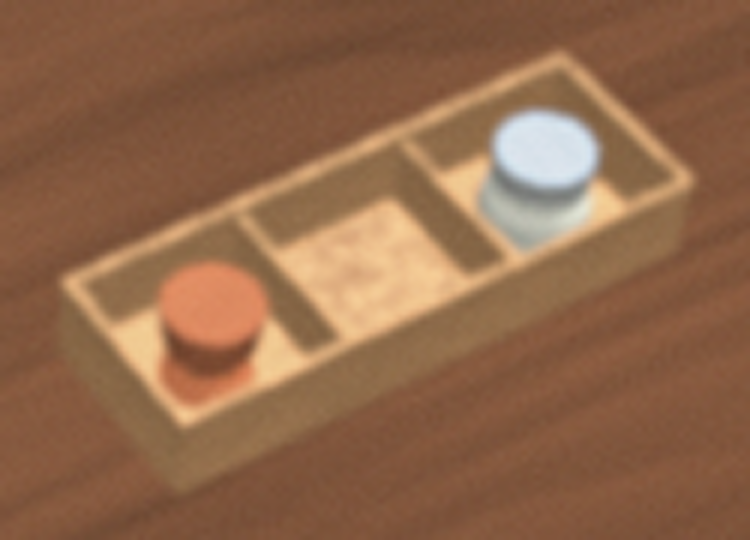

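View pics/cartside.png

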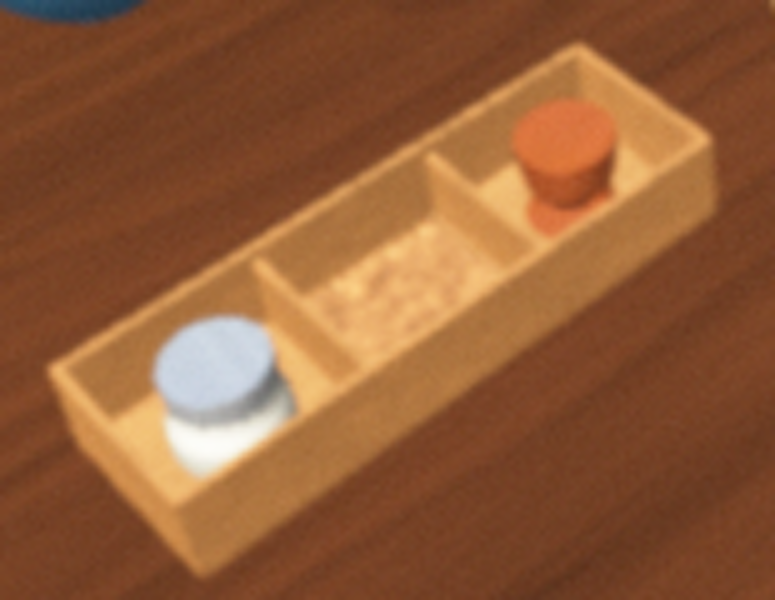

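```bash
python3 - <<'E'
from h import *
p=camera_params('scene'); q=camera_params('side')
def S(a,b):return (a/6+300-.4,b/6+165-.4)
def D(a,b):return (a/5+100-.4,b/5+210-.4)
A=np.array([onz(p,*S(*x),.05) for x in [(65,283),(185,425),(692,180),(563,53)]])
B=np.array([onz(q,*D(*x),.05) for x in [(712,138),(578,44),(50,372),(183,507)]])
print(A,A.mean(0));print(B,B.mean(0))
for C in (A,B):
  print(np.linalg.norm(np.diff(C,axis=0,append=C[:1]),axis=1))
  d=C[2]-C[1]+C[3]-C[0]; print('yaw of long', np.arctan2(d[1],d[0]))
N=lambda a,b:(a/5+180-.4,b/5+180-.4)
print('rim',onz(p,*N(219.5,108),.188)); 
print('rim L/R',onz(p,*N(152,108),.188),onz(p,*N(287,108),.188))
c=onz(p,*N(219.5,108),.188)
print('pred base',(proj(p,[c[0],c[1],.008])-180+.4)*5)
print('lone',onz(p,*N(331,398),.098))
print('blue',onz(p,179,208,.09),'green',onz(p,145,246,.09),'ring',onz(p,269,186,.03))
E
```

```text
[[0.43732836 0.04988843 0.05      ]
 [0.53331295 0.05404425 0.05      ]
 [0.52126356 0.33887114 0.05      ]
 [0.42419553 0.33666744 0.05      ]] [0.4790251  0.19486781 0.05      ]
[[0.43426737 0.04733471 0.05      ]
 [0.53156984 0.05153049 0.05      ]
 [0.51886665 0.33767484 0.05      ]
 [0.42079631 0.33149538 0.05      ]] [0.47637504 0.19200885 0.05      ]
[0.09607451 0.28508165 0.09709305 0.28707956]
yaw of long 1.6148230603631581
[0.09739289 0.28642618 0.09826484 0.28447981]
yaw of long 1.6166593182752091
rim [ 0.41012645 -0.18378883  0.188     ]
rim L/R [ 0.39454554 -0.2125185   0.188     ] [ 0.425699   -0.15507457  0.188     ]
pred base [247.90384884 335.56173629]
lone [ 0.53003598 -0.18708173  0.098     ]
blue [ 0.29018748 -0.26767322  0.09      ] green [ 0.36903548 -0.387626    0.09      ] ring [0.27952176 0.00441678 0.03      ]
```

>>> drive_tool([
  [0,0,0,1.6,2.3,0.4,1],
  [0,0,0,1.6,2.3,0.4,1],
  [0,0,0,1.6,2.3,0.4,1],
  [0,0,0,1.6,2.3,0.4,1],
  [0,0,0,1.6,2.3,0.4,1],
  [0,0,0,1.6,2.3,0.4,1],
  [0,0,0,1.6,2.3,0.4,1],
  [0,0,0,1.6,2.3,0.4,1],
  [0,0,0,1.6,2.3,0.4,1],
  [0,0,0,1.6,2.3,0.4,1],
  [0,0,0,1.6,2.3,0.4,1],
  [0,0,0,0,0,0,1],
])

```text
t: 1.15
ee_pos: [0.3869, -0.2256, 0.2714]
tool_rot: [-0.0, 0.837, -0.547, 0.001]
ft_force: [-0.4, -0.3, -0.4]
grip_width: 0.0883
```

>>> drive_tool([
  [0,0,0,0,0,0,1],
  [0,0,0,0,0,0,1],
  [0,0,0,0,0,0,1],
], grip_force=15)

```text
t: 1.4
ee_pos: [0.3847, -0.2292, 0.2704]
tool_rot: [0.0, 0.836, -0.549, -0.0]
ft_force: [0.9, -0.1, -0.7]
grip_width: 0.0883
```

```bash
python3 - <<'E'
from h import *
s=sense(); print(s['t'],s['ee_pos'],s['tool_rot'],s['ft_force'])
cv2.imwrite("pics/wrist1.png",cv2.cvtColor(get_image('wrist'),cv2.COLOR_RGB2BGR))
R,t=wristRt(s); p=camera_params('wrist')
print(proj(p,[.410,-.184,.188],R,t), onz(p,280,205,.188,R,t))
E
```

```text
1.4 [ 0.3846702  -0.22920068  0.27042083] [ 2.19534737e-05  8.35883019e-01 -5.48907530e-01 -3.20208692e-04] [ 0.88294352 -0.06989849 -0.73686612]
[232.85943893 147.98643932] [ 0.38653363 -0.22799523  0.188     ]
```

View pics/wrist1.png

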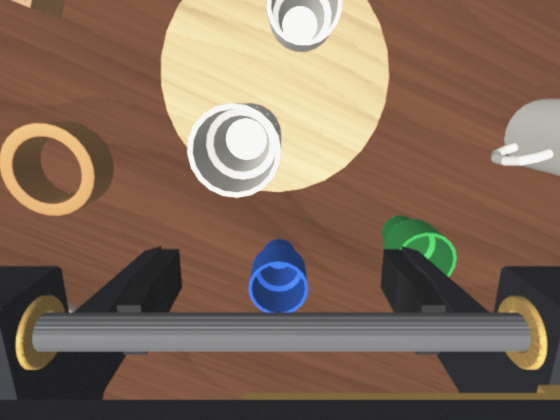

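The wrist view shows the nest rim at about (234.5,149.5), 1.7 px left-right and 1.5 px up-down from the prediction. The lone cup is at (305,20), the blue cup at (278,285) and the green one at (425,250). I'll fit the rim to refine its position.

```bash
python3 - <<'E'
from h import *
s=sense(); R,t=wristRt(s); p=camera_params('wrist')
im=cv2.imread('pics/wrist1.png')
m=(im.min(2)>200).astype(np.uint8); m[:, :170]=0; m[:,300:]=0; m[:95]=0; m[205:]=0
n,l,st,c=cv2.connectedComponentsWithStats(m); i=1+st[1:,4].argmax(); print(st[1:])
cs,_=cv2.findContours((l==i).astype(np.uint8),cv2.RETR_EXTERNAL,cv2.CHAIN_APPROX_NONE)
e=cv2.fitEllipse(cv2.convexHull(max(cs,key=len))); print(e); print(onz(p,*e[0],.188,R,t))
pts=np.array([onz(p,*x[0],.188,R,t)[:2] for x in cv2.convexHull(max(cs,key=len))],np.float32)
print(cv2.minEnclosingCircle(pts), cv2.fitEllipse(pts))
E
```

```text
[[ 187  103   95   94 4146]]
((233.74130249023438, 149.8317108154297), (91.89006042480469, 95.83331298828125), 133.8231658935547)
[ 0.40911672 -0.18502876  0.188     ]
((0.4081268608570099, -0.1855158805847168), 0.0312232356518507) ((0.4081231355667114, -0.1854621022939682), (0.06163649260997772, 0.06209403648972511), 174.58761596679688)
```

>>> drive_tool([
  [0,0,0,1.2,2.2,0,1],
  [0,0,0,1.2,2.2,0,1],
  [0,0,0,0,0,-1.0,1],
  [0,0,0,0,0,-1.0,1],
  [0,0,0,0,0,-1.0,1],
  [0,0,0,0,0,-1.0,1],
  [0,0,0,0,0,-0.5,1],
  [0,0,0,0,0,0,1],
  [0,0,0,0,0,0,1],
])

```text
t: 2.2
ee_pos: [0.4091, -0.185, 0.2259]
tool_rot: [0.0, 0.836, -0.549, -0.0]
ft_force: [0.2, -0.5, 0.2]
grip_width: 0.0882
```

```bash
python3 - <<'E'
from h import *
s=sense(); print(s['t'],s['ee_pos'],s['ft_force'])
cv2.imwrite("pics/wrist2.png",cv2.cvtColor(get_image('wrist'),cv2.COLOR_RGB2BGR))
cv2.imwrite("pics/scene2.png",cv2.cvtColor(get_image('scene'),cv2.COLOR_RGB2BGR))
E
```

```text
2.2 [ 0.40905241 -0.18497999  0.22591457] [ 0.20033772 -0.51551407  0.22880397]
```

View pics/wrist2.png

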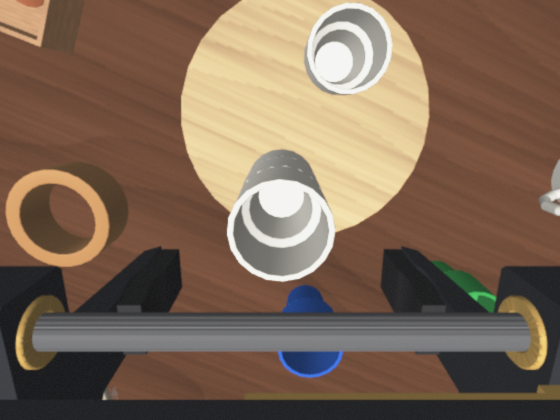

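View pics/scene2.png

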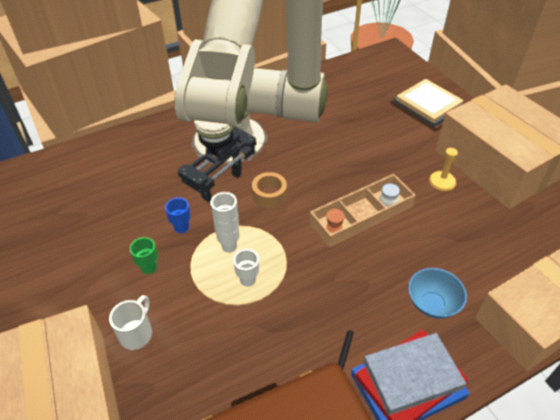

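The nest rim sits centred between the open fingers in the wrist view, at (281,230) with the fingers symmetric about 281. The scene view shows nothing disturbed. I'll descend and grip.

>>> drive_tool([
  [0,0,0,0,0,-1.0,1],
  [0,0,0,0,0,-1.0,1],
  [0,0,0,0,0,-1.0,1],
  [0,0,0,0,0,-1.0,1],
  [0,0,0,0,0,-1.0,1],
  [0,0,0,0,0,-1.0,1],
  [0,0,0,0,0,-0.8,1],
  [0,0,0,0,0,0,1],
  [0,0,0,0,0,0,1],
])

```text
t: 3.05
ee_pos: [0.4092, -0.1846, 0.1579]
tool_rot: [-0.0, 0.836, -0.548, -0.0]
ft_force: [0.2, -0.2, 0.7]
grip_width: 0.0884
```

>>> drive_tool([
  [0,0,0,0,0,0,0.6],
  [0,0,0,0,0,0,0.5],
  [0,0,0,0,0,0,0.4],
  [0,0,0,0,0,0,0.3],
  [0,0,0,0,0,0,0.2],
  [0,0,0,0,0,0,0.1],
  [0,0,0,0,0,0,0],
  [0,0,0,0,0,0,-0.2],
  [0,0,0,0,0,0,-0.2],
  [0,0,0,0,0,0,-0.2],
], grip_force=20)

```text
t: 3.88
ee_pos: [0.4093, -0.1847, 0.158]
tool_rot: [0.0, 0.836, -0.548, 0.0]
ft_force: [0.7, -0.3, 4.5]
grip_width: 0.0602
```

```bash
python3 - <<'E'
from h import *
s=sense(); print(s['t'],s['ee_pos'],s['ft_force'],s['grip_width'])
cv2.imwrite("pics/scene3.png",cv2.resize(cv2.cvtColor(get_image('scene'),cv2.COLOR_RGB2BGR)[140:320,130:330],None,fx=3,fy=3))
E
```

```text
3.8833 [ 0.40929157 -0.18465711  0.15796986] [ 0.70302623 -0.27993837  4.46636283] 0.06015084599033805
```

View pics/scene3.png

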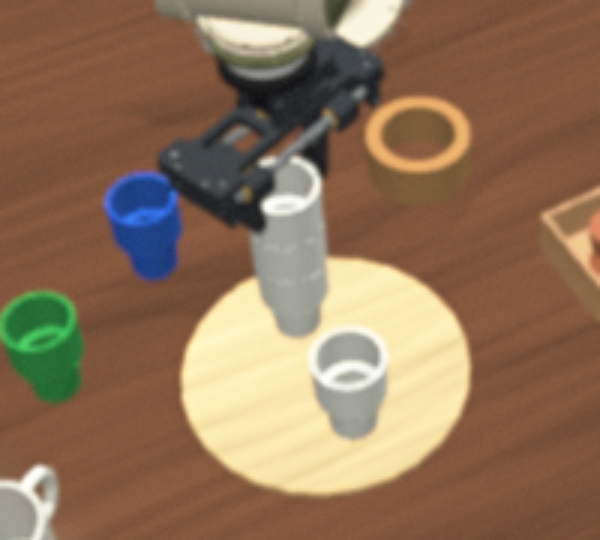

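The fingers have closed on the top cup's band at 60 mm, and the nest still stands in place at crop (290,245). I'll lift slowly, straight up.

>>> drive_tool([
  [0,0,0,0,0,0,-0.3],
  [0,0,0,0,0,0,-0.3],
  [0,0,0,0,0,0.3,-0.3],
  [0,0,0,0,0,0.5,-0.3],
  [0,0,0,0,0,0.7,-0.3],
  [0,0,0,0,0,0.8,-0.3],
  [0,0,0,0,0,0.8,-0.3],
  [0,0,0,0,0,0.8,-0.3],
  [0,0,0,0,0,0.8,-0.3],
  [0,0,0,0,0,0.8,-0.3],
  [0,0,0,0,0,0.5,-0.3],
  [0,0,0,0,0,0,-0.3],
], grip_force=25)

```text
t: 4.93
ee_pos: [0.4095, -0.1848, 0.2189]
tool_rot: [0.0, 0.836, -0.548, 0.001]
ft_force: [1.1, 0.0, -1.6]
grip_width: 0.0605
```

```bash
python3 - <<'E'
from h import *
s=sense(); print(s['t'],s['ee_pos'],s['ft_force'],s['grip_width'])
cv2.imwrite("pics/scene4.png",cv2.resize(cv2.cvtColor(get_image('scene'),cv2.COLOR_RGB2BGR)[120:300,130:330],None,fx=3,fy=3))
E
```

```text
4.9333 [ 0.40951425 -0.18480315  0.21889448] [ 1.06535792  0.00403091 -1.57834176] 0.06050924303358852
```

View pics/scene4.png

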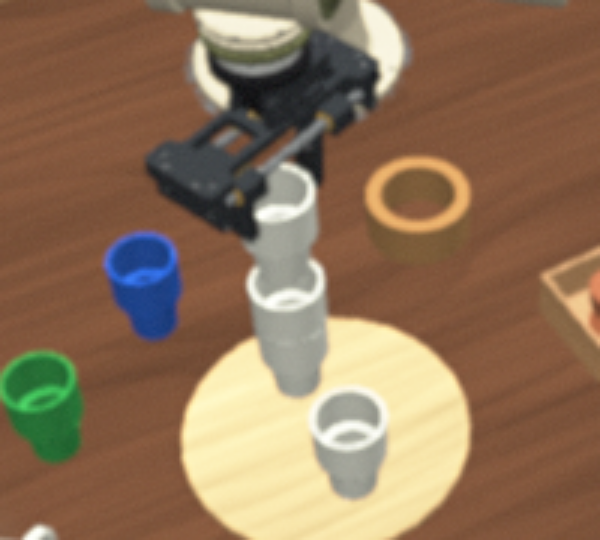

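The top cup is clear of the nest: its foot shows at crop (283,255), above the middle cup's rim at (287,283). The lower two are unmoved. Next I'll raise it and carry it over to the cell.

>>> drive_tool([
  [0,0,0,0,0,0.8,-0.3],
  [0,0,0,0,0,1.0,-0.3],
  [0,0,0,0,0,1.0,-0.3],
  [0,0,0,0.1,0.6,0.8,-0.3],
  [0,0,0,0.2,1.2,0.4,-0.3],
  [0,0,0,0.3,1.8,0,-0.3],
  [0,0,0,0.4,2.2,0,-0.3],
  [0,0,0,0.4,2.2,0,-0.3],
  [0,0,0,0.4,2.2,0,-0.3],
  [0,0,0,0.4,2.2,0,-0.3],
  [0,0,0,0.4,2.2,0,-0.3],
  [0,0,0,0.4,2.2,0,-0.3],
])

```text
t: 5.98
ee_pos: [0.4389, -0.0144, 0.2576]
tool_rot: [-0.0, 0.836, -0.548, -0.0]
ft_force: [0.2, -0.4, -0.7]
grip_width: 0.0598
```

>>> drive_tool([
  [0,0,0,0.4,2.2,0,-0.3],
  [0,0,0,0.4,2.2,0,-0.3],
  [0,0,0,0.4,2.2,0,-0.3],
  [0,0,0,0.4,2.2,0,-0.3],
  [0,0,0,0.4,2.2,0,-0.3],
  [0,0,0,0.4,2.2,0,-0.3],
  [0,0,0,0.4,2.2,0,-0.3],
  [0,0,0,0.3,1.8,0,-0.3],
  [0,0,0,0.2,1.2,0,-0.3],
  [0,0,0,0.1,0.6,0,-0.3],
  [0,0,0,0,0,0,-0.3],
  [0,0,0,0,0,0,-0.3],
])

```text
t: 6.98
ee_pos: [0.473, 0.1733, 0.2576]
tool_rot: [0.0, 0.836, -0.548, -0.0]
ft_force: [-0.1, -0.9, -1.6]
grip_width: 0.0603
```

```bash
python3 - <<'E'
from h import *
s=sense(); print(s['t'],s['ee_pos'],s['tool_rot'],s['ft_force'],s['grip_width'])
for n in ("scene","side","wrist"): cv2.imwrite(f"pics/{n}5.png",cv2.cvtColor(get_image(n),cv2.COLOR_RGB2BGR))
E
```

```text
6.9833 [0.47295243 0.17325313 0.25760748] [ 2.43271286e-04  8.36230564e-01 -5.48377952e-01 -8.53220404e-05] [-0.07539834 -0.9366987  -1.57909095] 0.06033455494046868
```

View pics/scene5.png

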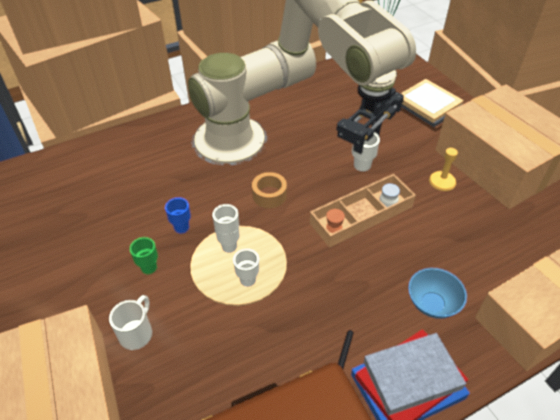

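View pics/side5.png

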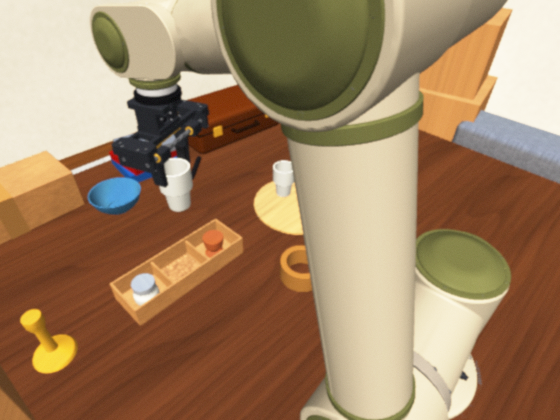

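View pics/wrist5.png

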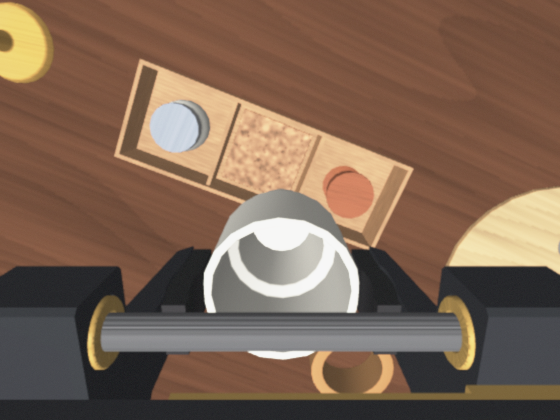

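All three views show the cup held upright: its foot is near (363,166) in the scene view and (179,207) in the side view. The cell is clear. I'll cross-check the pad centre from the wrist view, and the cup's offset in the hand.

```bash
python3 - <<'E'
from h import *
s=sense(); R,t=wristRt(s); p=camera_params('wrist')
C=np.array([onz(p,*x,.05,R,t) for x in [(142,60),(413,168),(372,248),(115,156)]]); print(C,C.mean(0)); print(np.linalg.norm(np.diff(C,axis=0,append=C[:1]),axis=1))
e=s['ee_pos']; 
for n in ('scene','side'):
    q=camera_params(n); print(n,'pred foot centre',proj(q,e-[0,0,.06]))
    im=cv2.imread(f'pics/{n}5.png'); u,v=proj(q,e-[0,0,.03]).astype(int)
    cv2.imwrite(f'pics/{n}5c.png',cv2.resize(im[v-35:v+35,u-35:u+35],None,fx=6,fy=6,interpolation=cv2.INTER_CUBIC)); print(u-35,v-35)
E
python3 -c "
import cv2,numpy as np
cv2.imwrite('pics/c5.png',np.hstack([cv2.imread('pics/%s5c.png'%n)[:420,:390] for n in ('scene','side')]))"
```

```text
[[0.52054184 0.33529579 0.05      ]
 [0.53185616 0.05167879 0.05      ]
 [0.43743996 0.04960231 0.05      ]
 [0.42311575 0.3329619  0.05      ]] [0.47823843 0.1923847  0.05      ]
[0.28384259 0.09443903 0.28372141 0.09745404]
scene pred foot centre [361.54536636 165.36564681]
327 121
side pred foot centre [178.83500511 204.44344964]
141 157
```

View pics/c5.png

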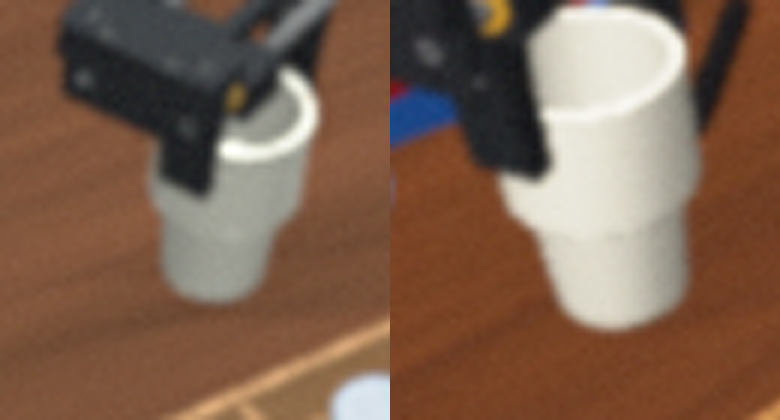

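The carton centre agrees within about 2 mm across the three views, at (0.478, 0.193). The cup hangs roughly 2–3 mm lower in the hand than nominal. I'll centre over the cell and go down to just above the walls.

>>> drive_tool([
  [0,0,0,0.2,1.0,0,-0.3],
  [0,0,0,0.3,1.0,0,-0.3],
  [0,0,0,0,0,-1.0,-0.3],
  [0,0,0,0,0,-1.6,-0.3],
  [0,0,0,0,0,-1.8,-0.3],
  [0,0,0,0,0,-1.8,-0.3],
  [0,0,0,0,0,-1.8,-0.3],
  [0,0,0,0,0,-1.6,-0.3],
  [0,0,0,0,0,-1.4,-0.3],
  [0,0,0,0,0,-1.0,-0.3],
  [0,0,0,0,0,-0.5,-0.3],
  [0,0,0,0,0,0,-0.3],
])

```text
t: 8.13
ee_pos: [0.4777, 0.1935, 0.1316]
tool_rot: [0.001, 0.836, -0.548, -0.001]
ft_force: [0.3, 0.1, -0.6]
grip_width: 0.0604
```

```bash
python3 - <<'E'
from h import *
s=sense(); print(s['t'],s['ee_pos'],s['tool_rot'],s['ft_force'],s['grip_width'])
L=[]
for n in ("scene","side"):
    im=cv2.cvtColor(get_image(n),cv2.COLOR_RGB2BGR); q=camera_params(n); u,v=proj(q,[.478,.193,.05]).astype(int); print(n,u-50,v-60)
    L.append(cv2.resize(im[v-60:v+50,u-50:u+50],None,fx=4,fy=4,interpolation=cv2.INTER_CUBIC))
cv2.imwrite('pics/c6.png',np.hstack(L))
E
```

```text
8.1333 [0.47772652 0.19346045 0.13164679] [ 6.38693005e-04  8.36228238e-01 -5.48380770e-01 -6.75734834e-04] [ 0.3483685   0.06115667 -0.59617861] 0.06038226333477841
scene 312 142
side 129 198
```

View pics/c6.png

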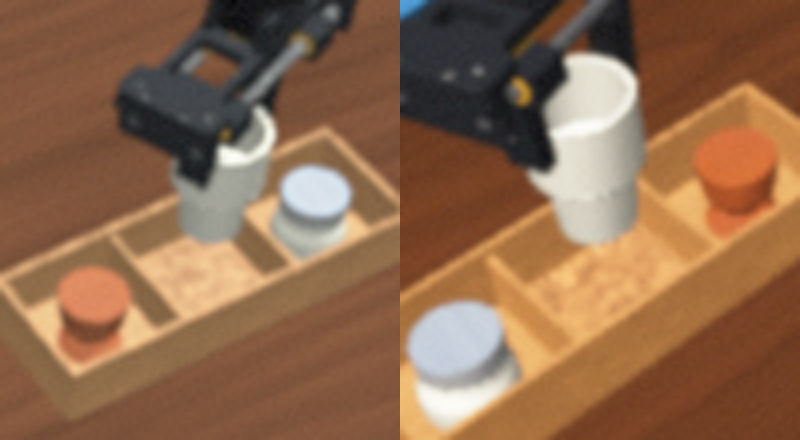

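The cup's foot is above the empty cell in both views, at crop (211,228) in the scene and (598,228) in the side view. The jar and egg cup are clear. I'll go down gently.

>>> drive_tool([
  [0,0,0,0,0,-0.8,-0.3],
  [0,0,0,0,0,-0.9,-0.3],
  [0,0,0,0,0,-0.9,-0.3],
  [0,0,0,0,0,-0.9,-0.3],
  [0,0,0,0,0,-0.8,-0.3],
  [0,0,0,0,0,-0.5,-0.3],
  [0,0,0,0,0,-0.3,-0.3],
  [0,0,0,0,0,-0.2,-0.3],
  [0,0,0,0,0,0,-0.3],
])

```text
t: 8.98
ee_pos: [0.4781, 0.1935, 0.0795]
tool_rot: [0.0, 0.836, -0.548, -0.0]
ft_force: [0.1, -0.3, -1.1]
grip_width: 0.0602
```

>>> drive_tool([
  [0,0,0,0,0,-0.2,-0.3],
  [0,0,0,0,0,-0.2,-0.3],
  [0,0,0,0,0,0,-0.3],
])

```text
t: 9.23
ee_pos: [0.4781, 0.1934, 0.0755]
tool_rot: [0.0, 0.836, -0.548, -0.0]
ft_force: [-0.7, 0.8, -1.5]
grip_width: 0.0605
```

>>> drive_tool([
  [0,0,0,0,0,-0.2,-0.3],
  [0,0,0,0,0,-0.1,-0.3],
  [0,0,0,0,0,0,-0.3],
])

```text
t: 9.48
ee_pos: [0.4781, 0.1934, 0.0725]
tool_rot: [0.0, 0.836, -0.548, -0.0]
ft_force: [0.4, 0.4, -0.4]
grip_width: 0.0604
```

>>> drive_tool([
  [0,0,0,0,0,-0.1,-0.3],
  [0,0,0,0,0,-0.1,-0.3],
  [0,0,0,0,0,0,-0.3],
])

```text
t: 9.73
ee_pos: [0.4781, 0.1934, 0.0705]
tool_rot: [0.0, 0.836, -0.548, -0.0]
ft_force: [0.1, 0.4, -1.6]
grip_width: 0.0603
```

>>> drive_tool([
  [0,0,0,0,0,-0.1,-0.3],
  [0,0,0,0,0,-0.1,-0.3],
  [0,0,0,0,0,0,-0.3],
])

```text
t: 9.98
ee_pos: [0.4781, 0.1935, 0.0685]
tool_rot: [0.0, 0.836, -0.548, -0.0]
ft_force: [0.5, -0.1, -1.5]
grip_width: 0.0602
```

>>> drive_tool([
  [0,0,0,0,0,-0.1,-0.3],
  [0,0,0,0,0,0,-0.3],
  [0,0,0,0,0,0,-0.3],
])

```text
t: 10.23
ee_pos: [0.4781, 0.1934, 0.0677]
tool_rot: [0.0, 0.836, -0.548, -0.0]
ft_force: [0.5, -0.2, -0.6]
grip_width: 0.0607
```

>>> drive_tool([
  [0,0,0,0,0,-0.1,-0.3],
  [0,0,0,0,0,0,-0.3],
  [0,0,0,0,0,0,-0.3],
])

```text
t: 10.48
ee_pos: [0.4785, 0.1935, 0.067]
tool_rot: [-0.0, 0.836, -0.548, 0.0]
ft_force: [0.6, 0.6, 1.8]
grip_width: 0.0601
```

```bash
python3 - <<'E'
from h import *
s=sense(); print(s['t'],s['ee_pos'],s['ft_force'],s['grip_width'])
L=[]
for n in ("scene","side"):
    im=cv2.cvtColor(get_image(n),cv2.COLOR_RGB2BGR); q=camera_params(n); u,v=proj(q,[.478,.193,.05]).astype(int); print(n,u-50,v-60)
    L.append(cv2.resize(im[v-60:v+50,u-50:u+50],None,fx=4,fy=4,interpolation=cv2.INTER_CUBIC))
cv2.imwrite('pics/c7.png',np.hstack(L))
E
```

```text
10.4833 [0.47850528 0.19354244 0.0670136 ] [0.58522379 0.61223211 1.80363597] 0.06014970622246012
scene 312 142
side 129 198
```

View pics/c7.png

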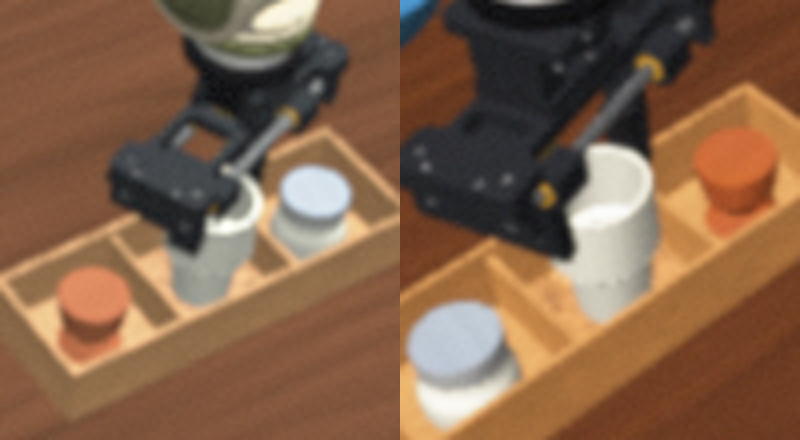

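Contact: the wrist force changed from about −1.5 N to +1.8 N at the expected height of 0.067, and the cup stands upright in the cell in both views. I'll release slowly.

>>> drive_tool([
  [0,0,0,0,0,0,0.3],
  [0,0,0,0,0,0,0.4],
  [0,0,0,0,0,0,0.5],
  [0,0,0,0,0,0,0.6],
  [0,0,0,0,0,0,0.7],
  [0,0,0,0,0,0,0.8],
  [0,0,0,0,0,0,0.9],
  [0,0,0,0,0,0,1],
  [0,0,0,0,0,0,1],
  [0,0,0,0,0,0,1],
])

```text
t: 11.42
ee_pos: [0.4782, 0.1935, 0.0667]
tool_rot: [0.0, 0.836, -0.548, -0.0]
ft_force: [0.0, -0.3, -0.2]
grip_width: 0.0881
```

>>> drive_tool([
  [0,0,0,0,0,0.5,1],
  [0,0,0,0,0,0.8,1],
  [0,0,0,0,0,1.0,1],
  [0,0,0,0,0,1.5,1],
  [0,0,0,0,0,2,1],
  [0,0,0,0,0,2,1],
  [0,0,0,0,0,2,1],
  [0,0,0,0,0,2,1],
  [0,0,0,0,0,1,1],
  [0,0,0,0,0,0,1],
  [0,0,0,0,0,0,1],
])

```text
t: 12.33
ee_pos: [0.4781, 0.1934, 0.1947]
tool_rot: [-0.0, 0.836, -0.548, 0.0]
ft_force: [-0.3, -0.1, -0.5]
grip_width: 0.0881
```

```bash
python3 - <<'E'
from h import *
s=sense(); print(s['t'],s['ee_pos'],s['ft_force'],s['grip_width'])
for n in ("scene","side","wrist"): cv2.imwrite(f"pics/{n}8.png",cv2.cvtColor(get_image(n),cv2.COLOR_RGB2BGR))
R,t=wristRt(s); p=camera_params('wrist')
print('pred rim in wrist',proj(p,[.478,.1935,.097],R,t))
a,b=cv2.imread('pics/scene8.png'),cv2.imread('pics/scene5.png')
print('nest diff vs before',np.abs(a[200:300,180:300].astype(int)-b[200:300,180:300]).max())
a,b=cv2.imread('pics/scene8.png')[225:260,205:245].astype(int),cv2.imread('pics/scene0.png')[225:260,205:245].astype(int)
print('lower nest diff vs start',np.abs(a-b).mean())
E
```

```text
12.3333 [0.47807646 0.19343042 0.19472515] [-0.25362828 -0.06014164 -0.53961634] 0.08805453516701944
pred rim in wrist [280.36869693 202.29801544]
nest diff vs before 10
lower nest diff vs start 1.0985714285714285
```

View pics/scene8.png

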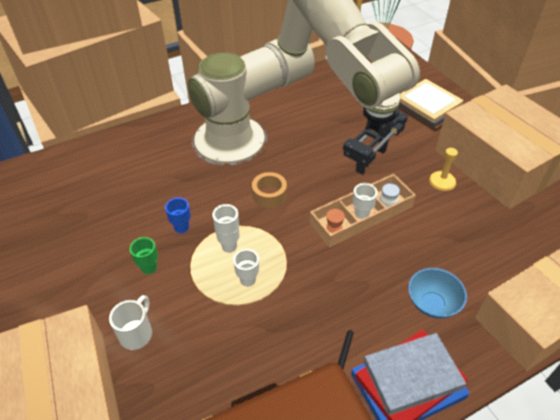

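View pics/wrist8.png

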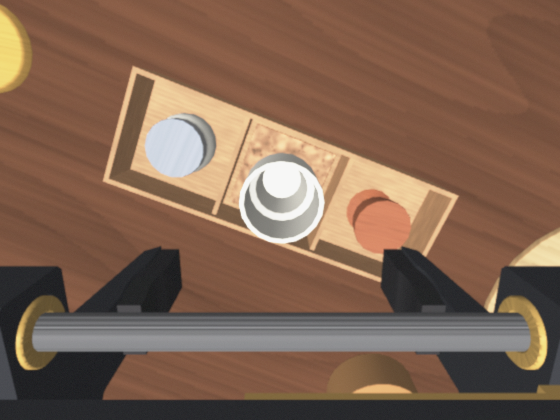

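The cup stands in the middle cell. Its rim is at (281,202) in the wrist view, against a prediction of (280.4,202.3). The gripper is clear, and the other two cups stand nested at scene (227,228). I'll hand the job in.

```bash
python3 -c "
from cell import *
print(close_job()); print(sense()['t'])"
```

```text
the job is handed in; nothing more can be done
None
the job is handed in; nothing more can be done
```

I lifted the top cup straight out of the nest, stood it on the cork pad in the empty cell, let go and backed off. I handed the job in at about 12.5 s of the 38 s allowed; `close_job()` gives no verdict.

- **Placing:** I lowered the last few millimetres in 1 mm steps. Contact showed as the vertical wrist force going from about −1.5 N to +1.8 N at the expected height.
- **Cup in the cell:** after release, the wrist view put its rim within about 1 px of where a cup standing on the pad should be. That is well inside the 24 mm limit, and it looked upright.
- **Other two cups:** the camera images before and after show no visible movement of the lower nest.
- **Gripper:** it was open and clear, about 9 cm above the cup's rim.

Two small disagreements came up, and neither caused trouble. The three views placed the carton's centre up to about 3 mm apart. One view suggested the cup hung 2–3 mm low in the grip, but the height at contact did not bear that out.

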